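# Dress the counter display with the round canisters

## Robot

A 6-joint arm with a two-finger parallel gripper is mounted at the origin on the work surface. World frame = base frame: x ahead of the robot, y to its left, z up, the work surface at z = 0. Lengths are in m, angles in rad, forces in N, time in s.
With the tool pointing down it reaches from about 0.35 to 0.95 m from the base axis. Payload 17.4 kg.
Tool frame: the origin (TCP) lies where the fingers leave the gripper's body, on its centre line; the fingertips stand 84 mm ahead of it and the grasp point (between the pads) lies 65 mm ahead of it (arm.tcp_to_grasp is the distance from the TCP to the grasp point, in m); z points along the fingers, y is the direction in which the jaws open and shut (so a half turn about z gives the same grasp; the last joint's range is limited). The gripper opens to 93 mm and grips with 3 to 60 N. Pads are 15 mm wide; open, the fingers measure 128 mm over their backs; the gripper's body (75 mm by 188 mm) begins 65 mm behind the grasp point.
Start: joints at [1.267, 0.116, 1.442, -0, 1.584, -0.038], TCP at [0.177, 0.651, 0.303] pointing down, gripper open.
Joint ranges: [-2.83, 2.83], [-0.83, 2.19], [0.07, 2.5], [-1.14, 4.28], [0.01, 3], [-2.97, 2.97]. Speed limits (rad/s): [1.89, 1.89, 2.22, 3.14, 3.14, 3.14].

## Interface

Orientations are given as a unit quaternion [w, x, y, z].
In Python, from station import arm gives the robot as it stands.
- The arm moves only by the tool arm_command, never from a script. Its argument "deltas" is a list of rows, each an object with "linear": the shift along the tool's x, y, z in mm, a list of three; "roll": the turn about the tool's z in degrees. A call has 1 to 12 rows; each row shifts and turns the pose as measured when the row begins, along the tool's axes as they then stand; what a row does not reach is not made up. A row lasts 1/8 s, in which the tool goes at most 62.5 mm and 10.7 degrees, less where a joint would pass 70% of its speed; a pose out of reach is approached as far as the arm can. A call with a gripper value outside its range is refused whole. "jaw" is the opening, from 0 (shut) to 1 (fully open), set as the call begins (left out, the last holds). The fingers move at their own pace and stop on an object; "squeeze" is the grip in N (left out, the last holds). Time passes only in rows, so rows that do not move let the fingers close. It gives the time, the measured TCP pose, the force and the opening at its end, in the units of the state.
- arm.state(): the state, without advancing time (a new reading comes with each control period).
- arm.get_image(name): name is "scene" or "top"; returns a dict with "pixels" (400x640x3 uint8, red, green, blue), "range_z" (400x640 float32, m along the optical axis (not along the pixel's ray), 0 where there is no reading), "fx", "fy", "cx", "cy" (pixels), "extrinsics" (4x4, takes a point from camera to world coordinates). Camera axes: x right, y up, looking along -z (the intrinsics and any distortion apply to the point x, -y, -z); pixel columns grow to the right and rows downward; lengths in m; the calibration is good to about 2 mm. A picture is of the moment at which its call begins.
- arm.hand_in(): hands the job in, once; it reports no verdict.
The state is a dict: "time_s": time; "joint_positions": joint angles; "qvel": joint speeds; "effort": joint torques, N m; "ee_pos": TCP position; "orientation": TCP orientation; "ft_force": force on the tool from outside, world axes, zero at the start; "torque": the same for the moment, N m; "finger_gap": finger opening in m.
Only numpy, scipy, OpenCV 4.12 (cv2) and the standard library are available. Lean on these libraries where they do the work, as an engineer would, in place of code of your own. Each camera call takes 0.05 s, during which the arm holds its last target. There are 200 camera calls.

## Task

Dress the counter display with the four round stoneware canisters: one on each pale marble plinth, upright and centred, the smallest canister on the lowest plinth and so on up to the largest on the highest. Work in that order, from the smallest to the largest, and set each one down gently, never letting it drop. Leave the two square tins standing where they are.

Things in the scene. Friction and masses are not known exactly. Their poses are not given: they have to be found in the camera images.
- can_small_centre (a point): centre (half-way up, on the axis) of the smallest round canister: upright plain cylinder of grey-beige stoneware with a paler flat lid (closed, one rigid piece), diameter 34 mm, height 45 mm, about 60 g; stands loose on the counter (z = 0); its z axis is the canister's axis, up
- can_medium_centre (a point): centre (half-way up, on the axis) of the second smallest round canister: upright plain cylinder of grey-beige stoneware with a paler flat lid (closed, one rigid piece), diameter 42 mm, height 70 mm, about 130 g; stands loose on the counter (z = 0); its z axis is the canister's axis, up
- can_large_centre (a point): centre (half-way up, on the axis) of the second largest round canister: upright plain cylinder of grey-beige stoneware with a paler flat lid (closed, one rigid piece), diameter 50 mm, height 95 mm, about 240 g; stands loose on the counter (z = 0); its z axis is the canister's axis, up
- can_largest_centre (a point): centre (half-way up, on the axis) of the largest round canister: upright plain cylinder of grey-beige stoneware with a paler flat lid (closed, one rigid piece), diameter 58 mm, height 120 mm, about 380 g; stands loose on the counter (z = 0); its z axis is the canister's axis, up
- plinth_lowest_top (a point): centre of the top face of the lowest plinth: square block of pale marble with a flat top, 64 x 64 mm, 14 mm high, fixed to the counter; its x and y axes run along its edges, z up
- plinth_second_top (a point): centre of the top face of the second-lowest plinth: square block of pale marble with a flat top, 74 x 74 mm, 32 mm high, fixed to the counter; its x and y axes run along its edges, z up
- plinth_third_top (a point): centre of the top face of the second-highest plinth: square block of pale marble with a flat top, 84 x 84 mm, 50 mm high, fixed to the counter; its x and y axes run along its edges, z up
- plinth_highest_top (a point): centre of the top face of the highest plinth: square block of pale marble with a flat top, 94 x 94 mm, 68 mm high, fixed to the counter; its x and y axes run along its edges, z up
- tin_short_centre (a point): centre (half-way up) of the short square tin, same grey-beige finish and paler lid as the canisters but square: 36 x 36 mm, 55 mm high; stands loose on the counter among the canisters, not part of the display; its x and y axes are square to its sides
- tin_tall_centre (a point): centre (half-way up) of the tall square tin, same grey-beige finish and paler lid as the canisters but square: 46 x 46 mm, 85 mm high; stands loose on the counter among the canisters, not part of the display; its x and y axes are square to its sides

How it is judged:
By the outcome, as a careful person would: the job done as asked, in the order asked, and still so for the second after the job is handed in, with the robot touching nothing.
It also fails if it takes over 102 s, if anything falls off the work surface, if the arm or the gripper's body presses on something with over 40 N, if the wrist force passes 120 N, or if a joint passes its speed limit or range.

## Working session

There is one attempt and no reset: what is moved stays moved. The work goes in short steps, Python scripts to look and compute and a tool call to move; the robot and the scene stay as the last step left them, time stands still between calls to the robot, and variables do not carry over. Pictures are saved under pics/ and viewed, about 12 in all and at most 16, crops included, and the job is handed in when it is done.

Besides the shell and the picture viewer there is one more tool, called after "Call:" as name(argument=value, ...), one argument or row to a line, values as JSON. arm_command: Moves the arm, as the interface text tells. Its arguments: {"type":"object","properties":{"deltas":{"type":"array","items":{"type":"object","properties":{"linear":{"type":"array","items":{"type":"number"}},"roll":{"type":"number"}}}},"jaw":{"type":"number"},"squeeze":{"type":"number"}},"required":["deltas"]}

```bash
mkdir -p pics
cat > h.py <<'E'
import numpy as np, cv2
from station import arm
def grab(n,tag):
    im=arm.get_image(n); cv2.imwrite(f'pics/{tag}.png',im['pixels'][...,::-1]); return im
def world(im):
    z=im['range_z']; v,u=np.mgrid[:400,:640]
    P=np.stack([(u-im['cx'])/im['fx']*z,-(v-im['cy'])/im['fy']*z,-z],-1)
    E=np.array(im['extrinsics']); W=P@E[:3,:3].T+E[:3,3]; W[z==0]=np.nan; return W
E
python3 - <<'E'
from h import *
for n in('top','scene'):
    im=grab(n,n+'0'); print(n,{k:im[k] for k in im if k not in('pixels','range_z')}); W=world(im); np.save(n+'0.npy',W)
    print(np.nanpercentile(W[...,2],[1,25,50,75,99]), (im['range_z']==0).mean())
print(arm.state(), arm.tcp_to_grasp)
E
```

```text
top {'fx': 376.0441208406679, 'fy': 376.0441208406679, 'cx': 316.5497505161982, 'cy': 198.04375446054857, 'extrinsics': array([[-0.00568992,  0.99613918, -0.08760343,  0.44213706],
       [-0.99998161, -0.00585195, -0.00159293,  0.00322962],
       [-0.00209943,  0.08759275,  0.99615416,  0.97950514],
       [ 0.        ,  0.        ,  0.        ,  1.        ]])}
[-7.55257913e-01 -1.69398034e-03 -1.06360446e-04  1.62824425e-03
  1.12888841e-01] 0.00411328125
scene {'fx': 515.3128912319468, 'fy': 515.3128912319468, 'cx': 314.8138178303681, 'cy': 197.88316360854083, 'extrinsics': array([[ 0.54063336, -0.65827367,  0.52382377,  1.09973309],
       [ 0.84123432,  0.42773073, -0.33071324, -0.35804977],
       [-0.00635571,  0.61945314,  0.78500791,  0.9501258 ],
       [ 0.        ,  0.        ,  0.        ,  1.        ]])}
[-7.53509134e-01 -1.94052803e-03 -1.13083492e-04  1.90429919e-03
  2.14923237e-01] 0.00405859375
{'time_s': 0.1, 'joint_positions': array([ 1.26720679e+00,  1.16464781e-01,  1.44213267e+00,  1.07207485e-05,
        1.58398576e+00, -3.78347828e-02]), 'qvel': array([-0.00042091, -0.00061762, -0.00212484, -0.00065712, -0.00227303,
        0.00072673]), 'effort': array([ 1.96758760e-03, -7.22889376e+01, -6.23872948e+01,  7.82532524e-02,
        2.26992957e-02, -9.76935371e-05]), 'ee_pos': array([0.1772886 , 0.65122955, 0.30210177]), 'orientation': array([-8.94213426e-05,  1.32486616e-01,  9.91184671e-01, -4.87164635e-04]), 'ft_force': array([-0.53572599,  0.1282724 ,  0.70614913]), 'torque': array([0.01775082, 0.04900346, 0.01416154]), 'finger_gap': 0.09292581162950558} 0.0653
```

View pics/top0.png

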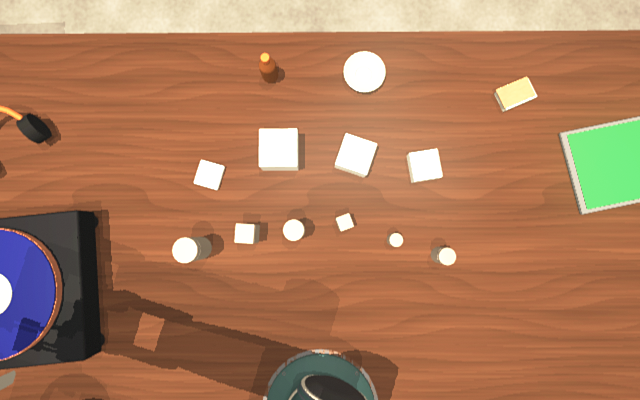

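View pics/scene0.png

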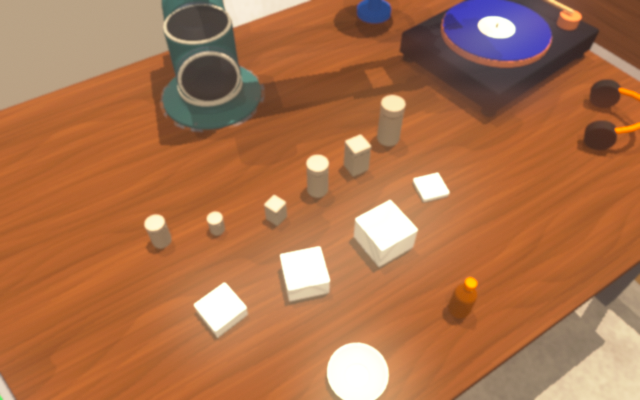

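The top view shows the canisters: largest (185,250), large (293,230), small (396,240) and medium (447,256). The tins are at (245,233) and (345,222). The plinths run lowest (209,175), highest (279,149), third (356,155) and second (425,165). The scene view agrees.

```bash
cat >> h.py <<'E'
G={'small':(396,240,.045),'medium':(447,256,.070),'large':(293,230,.095),'largest':(185,250,.120),
'lowest':(209,175,.014),'second':(425,165,.032),'third':(356,155,.050),'highest':(279,149,.068),
'tin_short':(345,222,.055),'tin_tall':(245,233,.085)}
def plane(im,uv,h):
    uv=np.asarray(uv,float).reshape(-1,2); E=np.array(im['extrinsics'])
    d=np.c_[(uv[:,0]-im['cx'])/im['fx'],-(uv[:,1]-im['cy'])/im['fy'],-np.ones(len(uv))]@E[:3,:3].T
    return E[:3,3]+d*((h-E[2,3])/d[:,2])[:,None]
def topface(im,W,uv,h,r=34):
    hsv=cv2.cvtColor(im['pixels'],cv2.COLOR_RGB2HSV)
    m=((abs(W[...,2]-h)<max(.006,.0)) & (hsv[...,1]<110)&(hsv[...,2]>110)).astype(np.uint8)
    k=np.zeros_like(m); u,v=map(int,uv); k[max(0,v-r):v+r,max(0,u-r):u+r]=1
    m=cv2.morphologyEx(m*k,cv2.MORPH_CLOSE,np.ones((3,3)))
    cs,_=cv2.findContours(m,cv2.RETR_EXTERNAL,cv2.CHAIN_APPROX_NONE)
    c=max(cs,key=cv2.contourArea)
    P=plane(im,c.reshape(-1,2),h)[:,:2]
    (x,y),(a,b),t=cv2.minAreaRect((P*1000).astype(np.float32))
    M=np.zeros_like(m); cv2.drawContours(M,[c],-1,1,-1); v,u=np.nonzero(M)
    cen=plane(im,[[u.mean(),v.mean()]],h)[0]
    return cen*1000,(x,y),(a,b),t,np.nanmedian(W[...,2][M>0])
E
python3 - <<'E'
from h import *
for cam in('top','scene'):
  im=arm.get_image(cam); W=world(im); E=np.array(im['extrinsics'])
  for k,(u,v,h) in G.items():
    if cam=='scene':
        t=arm._t if 0 else T[k]; q=np.linalg.inv(E)@np.r_[t/1000,1]; u=im['cx']+im['fx']*q[0]/-q[2]; v=im['cy']-im['fy']*q[1]/-q[2]
    else: T=globals().setdefault('T',{})
    try:
        c,r,s,t,z=topface(im,W,(u,v),h)
        if cam=='top':T[k]=np.r_[c[:2],h*1000]
        print(cam,k,c[:2].round(1),'rect',np.round(r,1),np.round(s,1),round(t,1),'z',round(z*1000,1))
    except Exception as e: print(cam,k,e)
E
```

```text
top small [ 419.3 -190. ] rect [ 419.2 -189.7] [32.2 29.5] 89.7 z 44.6
top medium [ 380.3 -306. ] rect [ 379.9 -305.6] [39.8 41. ] 43.6 z 69.8
top large [444.8  60.1] rect [445.1  60.3] [46.9 46.7] 89.7 z 94.5
top largest [400.8 304.3] rect [401.2 304.8] [56.9 54. ] 89.7 z 119.3
top lowest [589.2 284.1] rect [589.3 284. ] [65.  63.5] 73.6 z 13.3
top second [ 607.8 -271.8] rect [ 608.  -271.6] [74.2 75.5] 8.7 z 31.8
top third [633.5 -93.9] rect [633.4 -93.7] [83.8 84.5] 70.8 z 49.7
top highest [647.8 100.1] rect [648.  100.3] [91.5 93. ] 89.9 z 67.6
top tin_short [463.5 -63.3] rect [463.5 -63.1] [35.5 35.7] 19.8 z 54.4
top tin_tall [437.5 176.6] rect [437.6 176.7] [45.9 45.4] 86.3 z 84.4
scene small [ 423.2 -190.6] rect [ 423.8 -190.8] [30.3 35.2] 64.7 z 44.8
scene medium [ 384.7 -306.4] rect [ 384.9 -305.6] [39.3 43.3] 68.8 z 69.5
scene large [449.1  59.4] rect [449.3  59.3] [44.9 51. ] 56.9 z 94.5
scene largest [404.7 303.6] rect [404.4 303.7] [54.9 61.3] 51.2 z 119.4
scene lowest [593.1 283.6] rect [593.1 283.6] [65.8 68.5] 73.6 z 13.6
scene second [ 612.7 -272.6] rect [ 611.9 -272. ] [76.5 74.5] 8.5 z 31.6
scene third [638.6 -94.7] rect [637.9 -94.2] [84.1 87.6] 70.5 z 49.7
scene highest [652.1  98.5] rect [651.2  99. ] [96.6 96.7] 89.8 z 67.6
scene tin_short [467.6 -63.4] rect [468.1 -63.4] [37.1 37.5] 21.0 z 54.6
scene tin_tall [442.1 175.9] rect [442.4 175.8] [47.5 50.2] 86.1 z 84.2
```

Both views agree apart from a constant 4 mm offset in x. With the jaws held along world y, that offset cancels between grasp and place. I'll start by rolling the tool square.

Call:
arm_command(
  deltas=[
    {"linear":[0,0,0],"roll":-7.6},
    {"linear":[0,0,0],"roll":-7.6},
    {"linear":[0,0,0],"roll":0},
    {"linear":[-50,-30,0],"roll":0},
    {"linear":[-50,-30,0],"roll":0},
    {"linear":[-50,-30,0],"roll":0},
    {"linear":[-50,-30,0],"roll":0},
    {"linear":[-50,-30,0],"roll":0},
    {"linear":[-50,-30,0],"roll":0},
    {"linear":[0,-60,0],"roll":0},
    {"linear":[0,-60,0],"roll":0},
    {"linear":[0,-60,0],"roll":0},
  ],
  jaw=1,
  squeeze=12,
)

```text
time_s: 1.7
ee_pos: [0.4821, 0.282, 0.2987]
orientation: [-0.002, 0.012, 1.0, -0.002]
ft_force: [0.3, 0.1, 0.4]
finger_gap: 0.0928
```

Call:
arm_command(
  deltas=[
    {"linear":[0,-60,0],"roll":-1.4},
    {"linear":[0,-60,0],"roll":0},
    {"linear":[0,-60,0],"roll":0},
    {"linear":[0,-60,0],"roll":0},
    {"linear":[10,-60,0],"roll":0},
    {"linear":[10,-60,0],"roll":0},
    {"linear":[20,-60,20],"roll":0},
    {"linear":[20,-40,20],"roll":0},
    {"linear":[0,0,20],"roll":0},
    {"linear":[0,0,0],"roll":0},
  ],
)

```text
time_s: 2.95
ee_pos: [0.412, -0.1883, 0.2418]
orientation: [0.0, 0.019, 1.0, -0.003]
ft_force: [0.3, -0.3, 0.5]
finger_gap: 0.0928
```

```bash
cat >> h.py <<'E'
def go(x,y,z):
    s=arm.state(); p=s['ee_pos']*1000; w,a,b,c=s['orientation']
    from scipy.spatial.transform import Rotation as R
    M=R.from_quat([a,b,c,w]).as_matrix(); d=M.T@(np.array([x,y,z])-p)
    print(s['time_s'],'tcp',p.round(1),'delta',d.round(1),'roll',np.degrees(np.arctan2(M[0,1],M[1,1])).round(2),'toolz',M[:,2].round(3),'F',s['ft_force'].round(1),'gap',s['finger_gap'])
E
python3 -c "
from h import *
go(421,-190,95.3+0)"
```

```text
2.95 tcp [ 412.  -188.3  241.8] delta [ -8.9  -0.6 146.5] roll 2.17 toolz [ 0.001 -0.005 -1.   ] F [ 0.3 -0.3  0.5] gap 0.09279943413491254
```

Call:
arm_command(
  deltas=[
    {"linear":[-9,-1,20],"roll":-2.2},
    {"linear":[0,0,30],"roll":0},
    {"linear":[0,0,30],"roll":0},
    {"linear":[0,0,25],"roll":0},
    {"linear":[0,0,0],"roll":0},
  ],
)

```text
time_s: 3.58
ee_pos: [0.4256, -0.1859, 0.1387]
orientation: [0.003, -0.001, 1.0, -0.003]
ft_force: [1.0, 0.1, 0.5]
finger_gap: 0.0928
```

```bash
python3 -c "
from h import *
go(421,-190,97)"
```

```text
3.575 tcp [ 425.6 -185.9  138.7] delta [ 4.9 -3.8 41.7] roll -0.13 toolz [ 0.006 -0.007 -1.   ] F [1.  0.1 0.5] gap 0.09277681247222538
```

Call:
arm_command(
  deltas=[
    {"linear":[5,-4,14],"roll":0},
    {"linear":[0,0,14],"roll":0},
    {"linear":[0,0,12],"roll":0},
    {"linear":[0,0,0],"roll":0},
  ],
)

```text
time_s: 4.08
ee_pos: [0.422, -0.1901, 0.099]
orientation: [0.004, -0.001, 1.0, -0.004]
ft_force: [0.3, 0.7, 0.8]
finger_gap: 0.0931
```

```bash
python3 -c "
from h import *
grab('scene','s1')
go(421,-190,97)"
```

```text
4.125 tcp [ 422.2 -190.2   99.6] delta [1.3 0.3 2.6] roll -0.16 toolz [ 0.009 -0.009 -1.   ] F [ 0.5  0.4 -0.2] gap 0.09310061060111288
```

View pics/s1.png

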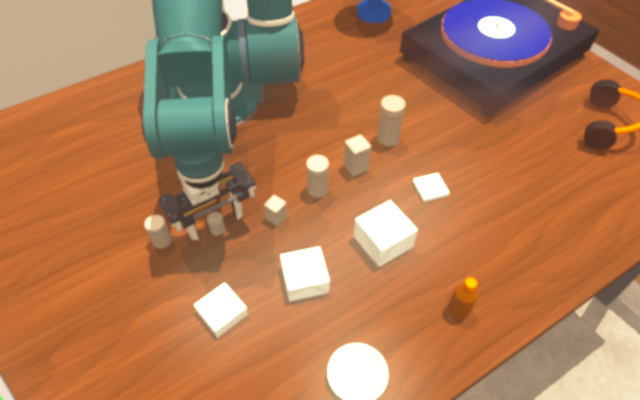

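Call:
arm_command(
  deltas=[
    {"linear":[1,0,3],"roll":0},
    {"linear":[0,0,0],"roll":0},
    {"linear":[0,0,0],"roll":0},
    {"linear":[0,0,0],"roll":0},
    {"linear":[0,0,0],"roll":0},
  ],
  jaw=0,
)

```text
time_s: 4.75
ee_pos: [0.4217, -0.1906, 0.0976]
orientation: [0.005, -0.001, 1.0, -0.005]
ft_force: [-0.1, -0.4, -0.1]
finger_gap: 0.0476
```

```bash
python3 -c "
from h import *
go(421,-190,97)"
```

```text
4.75 tcp [ 421.7 -190.6   97.6] delta [0.7 0.6 0.6] roll -0.14 toolz [ 0.011 -0.009 -1.   ] F [-0.1 -0.4 -0.1] gap 0.0476117460422145
```

Call:
arm_command(
  deltas=[
    {"linear":[0,0,0],"roll":0},
    {"linear":[0,0,0],"roll":0},
    {"linear":[0,0,0],"roll":0},
    {"linear":[0,0,0],"roll":0},
  ],
)

```text
time_s: 5.25
ee_pos: [0.4217, -0.1905, 0.0977]
orientation: [0.005, -0.001, 1.0, -0.005]
ft_force: [-0.5, 0.0, 0.4]
finger_gap: 0.0334
```

```bash
python3 -c "
from h import *
go(421,-190,97)"
```

```text
5.25 tcp [ 421.7 -190.5   97.7] delta [0.7 0.5 0.6] roll -0.14 toolz [ 0.011 -0.009 -1.   ] F [-0.5  0.   0.4] gap 0.03341886014439457
```

Call:
arm_command(
  deltas=[
    {"linear":[0,0,-10],"roll":0},
    {"linear":[0,0,-40],"roll":0},
    {"linear":[0,0,-50],"roll":0},
    {"linear":[0,30,-50],"roll":0},
    {"linear":[-20,55,-10],"roll":0},
    {"linear":[-20,55,0],"roll":0},
    {"linear":[-20,55,0],"roll":0},
    {"linear":[-20,55,0],"roll":0},
    {"linear":[-20,55,0],"roll":0},
    {"linear":[-20,55,0],"roll":0},
    {"linear":[-20,55,0],"roll":0},
    {"linear":[-10,30,0],"roll":0},
  ],
)

```text
time_s: 6.75
ee_pos: [0.5719, 0.2695, 0.2706]
orientation: [0.01, 0.001, 1.0, -0.005]
ft_force: [-0.1, -0.7, 0.2]
finger_gap: 0.0338
```

```bash
python3 -c "
from h import *
go(591.6,283.6,113)"
```

```text
6.75 tcp [571.9 269.5 270.6] delta [-16.5  15.6 157.8] roll 0.12 toolz [ 0.02  -0.009 -1.   ] F [-0.1 -0.7  0.2] gap 0.03379049891567789
```

Call:
arm_command(
  deltas=[
    {"linear":[-10,8,30],"roll":0},
    {"linear":[-7,8,40],"roll":0},
    {"linear":[0,0,35],"roll":0},
    {"linear":[0,0,20],"roll":0},
    {"linear":[0,0,0],"roll":0},
  ],
)

```text
time_s: 7.38
ee_pos: [0.5927, 0.2881, 0.1457]
orientation: [0.011, -0.001, 1.0, -0.004]
ft_force: [0.1, -0.2, -0.6]
finger_gap: 0.0341
```

```bash
python3 -c "
from h import *
go(591.6,283.6,112)"
```

```text
7.375 tcp [592.7 288.1 145.7] delta [ 1.8 -4.2 33.7] roll -0.07 toolz [ 0.022 -0.008 -1.   ] F [ 0.1 -0.2 -0.6] gap 0.03408607603923926
```

Call:
arm_command(
  deltas=[
    {"linear":[2,-4,10],"roll":0},
    {"linear":[1,0,10],"roll":0},
    {"linear":[0,0,8],"roll":0},
    {"linear":[0,0,2],"roll":0},
    {"linear":[0,0,0],"roll":0},
  ],
)

```text
time_s: 8.0
ee_pos: [0.5913, 0.2838, 0.1177]
orientation: [0.013, -0.0, 1.0, -0.003]
ft_force: [0.8, 1.2, -0.9]
finger_gap: 0.0342
```

```bash
python3 -c "
from h import *
go(590.8,283.6,111.7)"
```

```text
8.0 tcp [591.3 283.8 117.7] delta [ 0.7 -0.1  6. ] roll -0.05 toolz [ 0.026 -0.006 -1.   ] F [ 0.8  1.2 -0.9] gap 0.03416269784227656
```

Call:
arm_command(
  deltas=[
    {"linear":[0.5,0,2],"roll":0},
    {"linear":[0,0,2],"roll":0},
    {"linear":[0,0,1],"roll":0},
    {"linear":[0,0,0],"roll":0},
  ],
)

```text
time_s: 8.5
ee_pos: [0.5911, 0.2839, 0.113]
orientation: [0.014, -0.0, 1.0, -0.003]
ft_force: [-0.0, 0.5, -0.7]
finger_gap: 0.0334
```

```bash
python3 -c "
from h import *
go(590.8,283.6,111.7)"
```

```text
8.5 tcp [591.1 283.9 113. ] delta [ 0.4 -0.3  1.3] roll -0.05 toolz [ 0.027 -0.006 -1.   ] F [-0.   0.5 -0.7] gap 0.033398329271361944
```

Call:
arm_command(
  deltas=[
    {"linear":[0.3,0,1.3],"roll":0},
    {"linear":[0,0,0.4],"roll":0},
    {"linear":[0,0,0.4],"roll":0},
  ],
)

```text
time_s: 8.88
ee_pos: [0.5912, 0.2839, 0.1117]
orientation: [0.014, -0.001, 1.0, -0.003]
ft_force: [-2.6, -1.8, 4.8]
finger_gap: 0.0336
```

```bash
python3 -c "
from h import *
grab('scene','s2')
go(590.8,283.6,111.7)"
```

```text
8.925 tcp [591.2 283.9 111.7] delta [ 0.4 -0.3 -0. ] roll -0.05 toolz [ 0.028 -0.006 -1.   ] F [-1.4 -1.   5.6] gap 0.03379987705029168
```

View pics/s2.png

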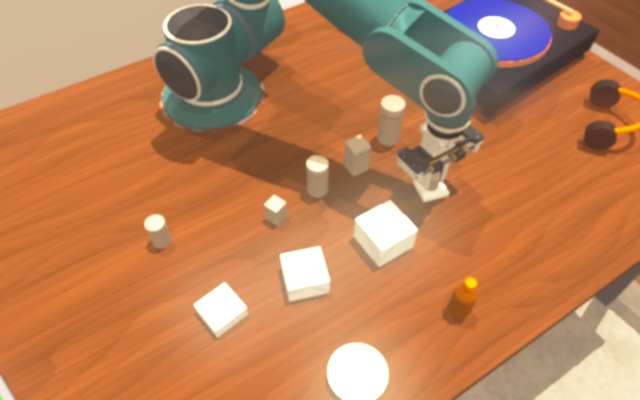

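Contact is felt (+5.6 N), with the small canister standing on the lowest plinth at about (432,185). I'll release and rise.

Call:
arm_command(
  deltas=[
    {"linear":[0,0,0],"roll":0},
    {"linear":[0,0,0],"roll":0},
    {"linear":[0,0,0],"roll":0},
    {"linear":[0,0,0],"roll":0},
    {"linear":[0,0,-30],"roll":0},
    {"linear":[0,0,-50],"roll":0},
    {"linear":[0,0,-50],"roll":0},
    {"linear":[0,-20,-40],"roll":0},
  ],
  jaw=1,
)

```text
time_s: 9.93
ee_pos: [0.5852, 0.2649, 0.2814]
orientation: [0.01, -0.001, 1.0, -0.004]
ft_force: [0.6, 0.3, -0.4]
finger_gap: 0.0929
```

```bash
python3 -c "
from h import *
go(382,-306,250)
print(arm.state()['joint_positions'].round(4))"
```

```text
9.925 tcp [585.2 264.9 281.4] delta [ 205.  -570.2   32. ] roll -0.11 toolz [ 0.021 -0.009 -1.   ] F [ 0.6  0.3 -0.4] gap 0.09294298592137581
[ 0.3908  0.0447  1.5518 -0.0158  1.5293 -1.1815]
```

Call:
arm_command(
  deltas=[
    {"linear":[20,-56,0],"roll":0},
    {"linear":[20,-56,0],"roll":0},
    {"linear":[20,-56,0],"roll":0},
    {"linear":[20,-56,0],"roll":0},
    {"linear":[20,-56,0],"roll":0},
    {"linear":[20,-56,0],"roll":0},
    {"linear":[20,-56,0],"roll":0},
    {"linear":[20,-56,0],"roll":0},
    {"linear":[20,-56,0],"roll":0},
    {"linear":[10,-40,20],"roll":0},
    {"linear":[0,0,0],"roll":0},
  ],
)

```text
time_s: 11.3
ee_pos: [0.3897, -0.2958, 0.2653]
orientation: [0.016, -0.001, 1.0, -0.005]
ft_force: [0.5, 0.3, 0.3]
finger_gap: 0.0932
```

```bash
python3 -c "
from h import *
go(382,-306,112)
im=grab('scene','s3');W=world(im)
E=np.array(im['extrinsics'])
def at(p,h):
    q=np.linalg.inv(E)@np.r_[np.array(p)/1000,h,1]; return im['cx']-im['fx']*q[0]/q[2], im['cy']+im['fy']*q[1]/q[2]
print(topface(im,W,at((593.1,283.6),.059),.059)[:3])
print(topface(im,W,at((447,60),.095),.095)[:3])
"
```

```text
11.3 tcp [ 389.7 -295.8  265.3] delta [ 12.5  -8.7 153. ] roll -0.15 toolz [ 0.031 -0.009 -0.999] F [0.5 0.3 0.3] gap 0.09324427877350112
(array([593.44943933, 280.57828431,  59.        ]), (592.8114624023438, 280.3509826660156), (32.45331954956055, 35.698734283447266))
(array([449.0155201 ,  59.16323488,  95.        ]), (448.665771484375, 58.38943099975586), (47.02483367919922, 51.017452239990234))
```

```bash
python3 -c "
from h import *
im=grab('top','t3');W=world(im)
E=np.array(im['extrinsics'])
def at(p,h):
    q=np.linalg.inv(E)@np.r_[np.array(p)/1000,h,1]; return im['cx']-im['fx']*q[0]/q[2], im['cy']+im['fy']*q[1]/q[2]
print(topface(im,W,at((589.1,283.6),.059),.059)[:3])
cv2.imwrite('pics/c3.png',cv2.resize(im['pixels'][120:220,150:270,::-1],None,fx=6,fy=6,interpolation=cv2.INTER_NEAREST))
"
```

```text
(array([589.77387404, 280.71870746,  59.        ]), (589.4152221679688, 281.50244140625), (32.24392318725586, 29.984630584716797))
```

View pics/c3.png

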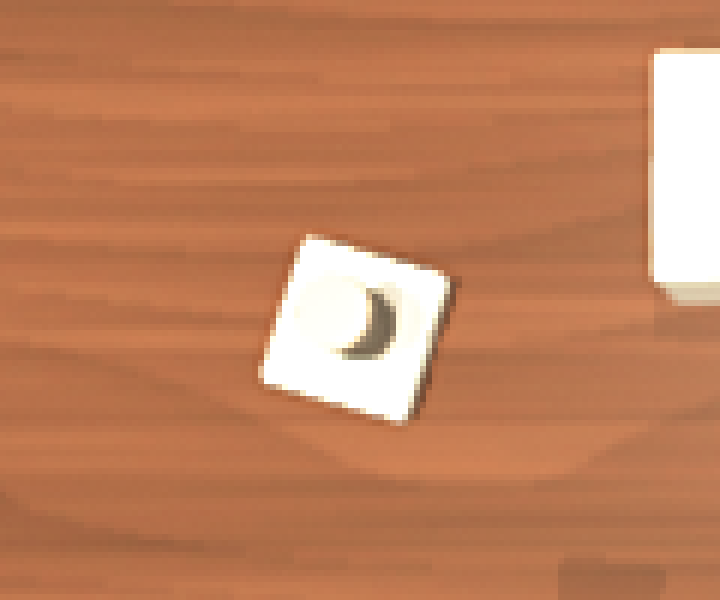

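Both cameras put the small canister about 3 mm off in y (280.7 against 283.8), which points to a consistent arm-to-camera y offset. I'll correct it now, while it is still the only canister placed, and carry the offset into the later placements.

Call:
arm_command(
  deltas=[
    {"linear":[-20,58,0],"roll":0},
    {"linear":[-20,58,0],"roll":0},
    {"linear":[-20,58,0],"roll":0},
    {"linear":[-20,58,0],"roll":0},
    {"linear":[-20,58,0],"roll":0},
    {"linear":[-20,58,0],"roll":0},
    {"linear":[-20,58,0],"roll":0},
    {"linear":[-20,58,0],"roll":0},
    {"linear":[-20,58,0],"roll":0},
    {"linear":[-18,50,20],"roll":0},
    {"linear":[0,0,0],"roll":0},
  ],
)

```text
time_s: 12.78
ee_pos: [0.5798, 0.3006, 0.2579]
orientation: [0.024, -0.011, 1.0, -0.004]
ft_force: [0.7, -0.8, 0.2]
finger_gap: 0.093
```

```bash
python3 -c "
from h import *
go(591,284,112)"
```

```text
12.775 tcp [579.8 300.6 257.9] delta [ -3.8 -15.6 146.4] roll -1.2 toolz [ 0.048 -0.008 -0.999] F [ 0.7 -0.8  0.2] gap 0.09296979838438102
```

Call:
arm_command(
  deltas=[
    {"linear":[0,0,-60],"roll":0},
    {"linear":[0,0,-60],"roll":0},
    {"linear":[0,0,0],"roll":0},
  ],
)

```text
time_s: 13.15
ee_pos: [0.5704, 0.3042, 0.3836]
orientation: [0.025, -0.013, 1.0, -0.004]
ft_force: [0.5, -0.4, -0.9]
finger_gap: 0.0931
```

```bash
python3 -c "
from h import *
go(591,284,112);print(arm.state()['joint_positions'].round(4))"
```

```text
13.15 tcp [570.4 304.2 383.6] delta [ -6.6 -18.6 272.4] roll -1.49 toolz [ 0.049 -0.007 -0.999] F [ 0.5 -0.4 -0.9] gap 0.09306424661558263
[ 0.46    0.0252  1.408  -0.0281  1.667  -1.1403]
```

Call:
arm_command(
  deltas=[
    {"linear":[60,0,0],"roll":0},
    {"linear":[60,0,0],"roll":0},
    {"linear":[0,0,0],"roll":0},
  ],
)

```text
time_s: 13.52
ee_pos: [0.4455, 0.3011, 0.3772]
orientation: [0.025, -0.014, 1.0, -0.003]
ft_force: [0.3, -0.1, 0.6]
finger_gap: 0.0931
```

```bash
python3 -c "
from h import *
go(591,284,112);print(arm.state()['joint_positions'].round(4))"
```

```text
13.525 tcp [445.5 301.1 377.2] delta [-131.7  -19.1  272.1] roll -1.57 toolz [ 0.05  -0.006 -0.999] F [ 0.3 -0.1  0.6] gap 0.09310622690797642
[ 0.5597 -0.2117  1.6391 -0.0317  1.6754 -1.0426]
```

Call:
arm_command(
  deltas=[
    {"linear":[-60,0,0],"roll":0},
    {"linear":[-60,0,0],"roll":0},
    {"linear":[0,0,0],"roll":0},
  ],
)

```text
time_s: 13.9
ee_pos: [0.5672, 0.305, 0.3839]
orientation: [0.026, -0.015, 1.0, -0.003]
ft_force: [-0.4, 0.1, 0.6]
finger_gap: 0.0927
```

```bash
python3 -c "
from h import *
go(591,284,112);print(arm.state()['joint_positions'].round(4))"
```

```text
13.9 tcp [567.2 305.  383.9] delta [ -9.1 -20.  272.9] roll -1.75 toolz [ 0.052 -0.005 -0.999] F [-0.4  0.1  0.6] gap 0.0927470799526378
[ 0.4631  0.0184  1.4145 -0.0275  1.6644 -1.1415]
```

```bash
cat >> h.py <<'E'
def gp(x,y,z):
    "delta in tool axes to bring grasp point to x,y,z (mm)"
    from scipy.spatial.transform import Rotation as R
    s=arm.state(); w,a,b,c=s['orientation']; M=R.from_quat([a,b,c,w]).as_matrix()
    g=s['ee_pos']*1000+65.3*M[:,2]
    print(round(s['time_s'],2),'g',g.round(1),'delta',(M.T@(np.array([x,y,z])-g)).round(1),'rollcmd',(-np.degrees(np.arctan2(M[0,1],M[1,1]))).round(2),'toolz',M[:,2].round(3),'F',s['ft_force'].round(1),'gap',s['finger_gap'].__round__(4))
E
python3 -c "
from h import *
gp(593,283.6,45)"
```

```text
13.9 g [570.6 304.7 318.7] delta [ -7.6 -20.1 274.6] rollcmd 1.75 toolz [ 0.052 -0.005 -0.999] F [-0.4  0.1  0.6] gap 0.0927
```

Call:
arm_command(
  deltas=[
    {"linear":[-2,-5,60],"roll":1.7},
    {"linear":[-2,-5,60],"roll":0},
    {"linear":[-2,-5,60],"roll":0},
    {"linear":[-2,-5,40],"roll":0},
    {"linear":[0,0,0],"roll":0},
  ],
)

```text
time_s: 14.52
ee_pos: [0.5854, 0.284, 0.1604]
orientation: [0.027, -0.001, 1.0, -0.002]
ft_force: [-0.1, -0.2, 0.6]
finger_gap: 0.0931
```

```bash
python3 -c "
from h import *
gp(593,283.6,45)"
```

```text
14.53 g [589.  283.8  95.1] delta [-1.3 -0.1 50.3] rollcmd 0.06 toolz [ 0.054 -0.003 -0.999] F [-0.1 -0.2  0.6] gap 0.0931
```

Call:
arm_command(
  deltas=[
    {"linear":[-1,0,30],"roll":0},
    {"linear":[0,0,19],"roll":0},
    {"linear":[0,0,0],"roll":0},
  ],
)

```text
time_s: 14.9
ee_pos: [0.59, 0.2855, 0.1169]
orientation: [0.03, -0.001, 1.0, -0.0]
ft_force: [-0.7, 0.1, 0.6]
finger_gap: 0.0926
```

Call:
arm_command(
  deltas=[
    {"linear":[0,0,0],"roll":0},
    {"linear":[0,0,0],"roll":0},
    {"linear":[0,0,0],"roll":0},
    {"linear":[0,0,0],"roll":0},
    {"linear":[0,0,0],"roll":0},
    {"linear":[0,0,0],"roll":0},
    {"linear":[0,0,0],"roll":0},
  ],
  jaw=0.25,
)

```text
time_s: 15.78
ee_pos: [0.5911, 0.2863, 0.1216]
orientation: [0.032, -0.001, 0.999, 0.001]
ft_force: [0.1, -0.7, 1.2]
finger_gap: 0.0335
```

```bash
python3 -c "
from h import *
gp(593,286.6,45)"
```

```text
15.78 g [595.3 286.4  56.4] delta [ 3.1  0.2 11.2] rollcmd 0.11 toolz [ 0.065  0.002 -0.998] F [ 0.1 -0.7  1.2] gap 0.0335
```

Call:
arm_command(
  deltas=[
    {"linear":[0,0,1],"roll":0},
    {"linear":[0,0,1],"roll":0},
  ],
)

```text
time_s: 16.02
ee_pos: [0.5914, 0.2863, 0.1215]
orientation: [0.033, -0.001, 0.999, 0.001]
ft_force: [-7.2, -3.1, 12.0]
finger_gap: 0.0342
```

```bash
python3 -c "
from h import *
gp(593,286.6,45)
im=grab('scene','s4'); cv2.imwrite('pics/c4.png',cv2.resize(im['pixels'][100:220,370:510,::-1],None,fx=5,fy=5,interpolation=cv2.INTER_CUBIC))"
```

```text
16.02 g [595.7 286.4  56.4] delta [ 3.4  0.1 11.2] rollcmd 0.11 toolz [ 0.066  0.002 -0.998] F [-7.2 -3.1 12. ] gap 0.0342
```

View pics/c4.png

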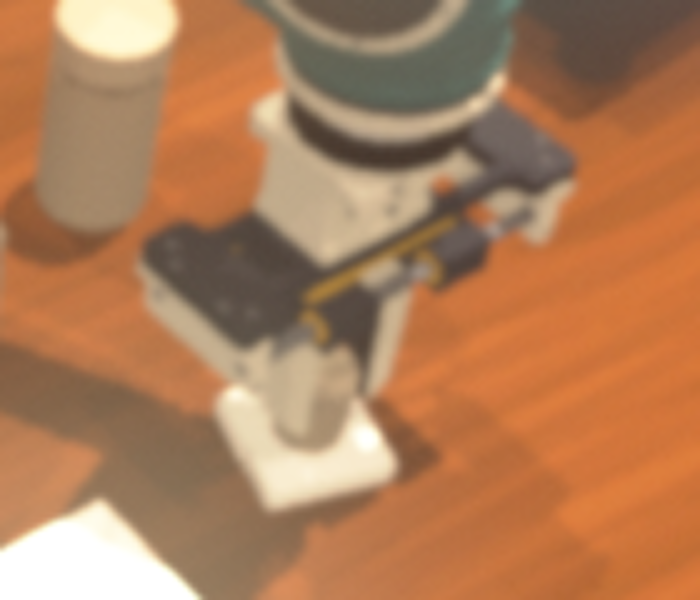

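Call:
arm_command(
  deltas=[
    {"linear":[0,0,-0.7],"roll":0},
    {"linear":[0,0,0],"roll":0},
    {"linear":[0,0,0],"roll":0},
    {"linear":[0,0,0],"roll":0},
    {"linear":[0,0,0],"roll":0},
    {"linear":[0,0,0],"roll":0},
    {"linear":[0,0,-40],"roll":0},
    {"linear":[0,0,-60],"roll":0},
    {"linear":[0,-20,-60],"roll":0},
  ],
  jaw=1,
)

```text
time_s: 17.2
ee_pos: [0.5795, 0.266, 0.2793]
orientation: [0.028, -0.001, 1.0, -0.001]
ft_force: [0.8, -0.4, 0.4]
finger_gap: 0.0931
```

```bash
python3 -c "
from h import *
gp(384,-303,180);print(arm.state()['joint_positions'].round(4))"
```

```text
17.2 g [583.2 265.9 214.1] delta [ 202.5 -568.2   23.8] rollcmd 0.17 toolz [ 0.056 -0.002 -0.998] F [ 0.8 -0.4  0.4] gap 0.0931
[ 0.3984  0.0186  1.5822 -0.0236  1.4894 -1.1741]
```

Call:
arm_command(
  deltas=[
    {"linear":[20,-57,0],"roll":0},
    {"linear":[20,-57,0],"roll":0},
    {"linear":[20,-57,0],"roll":0},
    {"linear":[20,-57,0],"roll":0},
    {"linear":[20,-57,0],"roll":0},
    {"linear":[20,-57,0],"roll":0},
    {"linear":[20,-57,0],"roll":0},
    {"linear":[20,-57,0],"roll":0},
    {"linear":[20,-57,0],"roll":0},
    {"linear":[20,-54,0],"roll":0},
    {"linear":[0,0,0],"roll":0},
  ],
)

```text
time_s: 18.58
ee_pos: [0.3742, -0.3184, 0.2739]
orientation: [0.035, -0.002, 0.999, -0.001]
ft_force: [1.6, 0.1, 0.1]
finger_gap: 0.0924
```

```bash
python3 -c "
from h import *
gp(384,-303,48);print(arm.state()['joint_positions'].round(4))
for n,h0 in(('scene',(593.1,283.6)),('top',(589.2,284))):
    im=grab(n,n+'5');W=world(im);E=np.array(im['extrinsics'])
    q=np.linalg.inv(E)@np.r_[np.array(h0)/1000,.059,1]
    print(topface(im,W,(im['cx']-im['fx']*q[0]/q[2], im['cy']+im['fy']*q[1]/q[2]),.059)[:3])
"
```

```text
18.57 g [ 378.8 -318.5  208.8] delta [  6.   15.9 160.7] rollcmd 0.22 toolz [ 0.07  -0.002 -0.998] F [1.6 0.1 0.1] gap 0.0924
[-0.7784 -0.3125  1.8865  0.0481  1.5159 -2.3545]
(array([593.35148764, 283.44436221,  59.        ]), (593.3994750976562, 283.7252502441406), (32.2769775390625, 33.24760818481445))
(array([589.81925537, 283.41107897,  59.        ]), (589.4305419921875, 283.98150634765625), (32.37782669067383, 29.985057830810547))
```

The small canister now sits within 0.5 mm of the plinth centre. Next is the medium one.

Call:
arm_command(
  deltas=[
    {"linear":[0,8,50],"roll":0.2},
    {"linear":[6,8,45],"roll":0},
    {"linear":[0,0,0],"roll":0},
  ],
)

```text
time_s: 19.05
ee_pos: [0.3782, -0.2965, 0.1782]
orientation: [0.037, -0.004, 0.999, -0.001]
ft_force: [0.5, -0.2, 0.8]
finger_gap: 0.0929
```

```bash
python3 -c "
from h import *
gp(384,-303,46)"
```

```text
19.05 g [ 383.  -296.7  113. ] delta [ 4.  -6.1 67. ] rollcmd 0.45 toolz [ 0.073 -0.003 -0.997] F [ 0.5 -0.2  0.8] gap 0.0929
```

Call:
arm_command(
  deltas=[
    {"linear":[3,-7,35],"roll":0.4},
    {"linear":[0,0,30],"roll":0},
    {"linear":[0,0,0],"roll":0},
  ],
)

```text
time_s: 19.42
ee_pos: [0.3837, -0.3036, 0.1188]
orientation: [0.039, -0.003, 0.999, -0.004]
ft_force: [-0.1, -0.2, 0.2]
finger_gap: 0.0928
```

```bash
python3 -c "
from h import *
gp(384,-303,46)"
```

```text
19.43 g [ 388.8 -304.    53.7] delta [5.4 1.1 7.3] rollcmd 0.29 toolz [ 0.079 -0.007 -0.997] F [-0.1 -0.2  0.2] gap 0.0928
```

Call:
arm_command(
  deltas=[
    {"linear":[5,1,8],"roll":0},
    {"linear":[0,0,0],"roll":0},
    {"linear":[0,0,0],"roll":0},
    {"linear":[0,0,0],"roll":0},
    {"linear":[0,0,0],"roll":0},
    {"linear":[0,0,0],"roll":0},
    {"linear":[0,0,0],"roll":0},
  ],
  jaw=0.3,
  squeeze=15,
)

```text
time_s: 20.3
ee_pos: [0.3809, -0.3037, 0.1161]
orientation: [0.042, -0.003, 0.999, -0.006]
ft_force: [0.4, 0.4, 1.0]
finger_gap: 0.0417
```

```bash
python3 -c "
from h import *
gp(384,-303,46)"
```

```text
20.3 g [ 386.4 -304.4   51. ] delta [2.8 1.5 4.8] rollcmd 0.34 toolz [ 0.084 -0.011 -0.996] F [0.4 0.4 1. ] gap 0.0417
```

Call:
arm_command(
  deltas=[
    {"linear":[0,0,-20],"roll":0},
    {"linear":[0,0,-50],"roll":0},
    {"linear":[-50,10,0],"roll":0},
    {"linear":[-57,10,5],"roll":0},
    {"linear":[-57,10,5],"roll":0},
    {"linear":[-54,5,5],"roll":0},
    {"linear":[0,0,0],"roll":0},
  ],
)

```text
time_s: 21.18
ee_pos: [0.5993, -0.2651, 0.1897]
orientation: [0.042, -0.002, 0.999, -0.006]
ft_force: [-0.7, -0.5, -2.3]
finger_gap: 0.0416
```

```bash
python3 -c "
from h import *
gp(614.1,-269.2,83)"
```

```text
21.18 g [ 604.7 -265.8  124.6] delta [-5.9 -3.  42.3] rollcmd 0.22 toolz [ 0.083 -0.011 -0.996] F [-0.7 -0.5 -2.3] gap 0.0416
```

Call:
arm_command(
  deltas=[
    {"linear":[-6,-3,18],"roll":0},
    {"linear":[0,0,14],"roll":0},
    {"linear":[0,0,0],"roll":0},
  ],
)

```text
time_s: 21.55
ee_pos: [0.6064, -0.2689, 0.1548]
orientation: [0.04, -0.002, 0.999, -0.005]
ft_force: [-1.3, 0.6, -1.5]
finger_gap: 0.0417
```

```bash
python3 -c "
from h import *
gp(614.1,-269.2,83)"
```

```text
21.55 g [ 611.7 -269.6   89.7] delta [-1.9  0.4  6.9] rollcmd 0.17 toolz [ 0.081 -0.01  -0.997] F [-1.3  0.6 -1.5] gap 0.0417
```

Call:
arm_command(
  deltas=[
    {"linear":[-1.8,0.4,2.5],"roll":0},
    {"linear":[0,0,1.5],"roll":0},
    {"linear":[0,0,1],"roll":0},
  ],
)

```text
time_s: 21.92
ee_pos: [0.6081, -0.2692, 0.1509]
orientation: [0.041, -0.001, 0.999, -0.006]
ft_force: [0.1, 0.4, -1.2]
finger_gap: 0.0417
```

```bash
python3 -c "
from h import *
gp(614.1,-269.2,83)"
```

```text
21.93 g [ 613.4 -269.9   85.8] delta [-0.4  0.7  2.9] rollcmd 0.11 toolz [ 0.082 -0.011 -0.997] F [ 0.1  0.4 -1.2] gap 0.0417
```

Call:
arm_command(
  deltas=[
    {"linear":[-0.5,0.7,1],"roll":0},
    {"linear":[0,0,1],"roll":0},
    {"linear":[0,0,0.7],"roll":0},
  ],
)

```text
time_s: 22.3
ee_pos: [0.6089, -0.2684, 0.1486]
orientation: [0.042, -0.001, 0.999, -0.006]
ft_force: [-0.2, 0.2, -1.8]
finger_gap: 0.042
```

```bash
python3 -c "
from h import *
gp(614.1,-269.2,83)"
```

```text
22.3 g [ 614.3 -269.2   83.6] delta [ 0.3 -0.   0.5] rollcmd 0.11 toolz [ 0.083 -0.011 -0.996] F [-0.2  0.2 -1.8] gap 0.042
```

Call:
arm_command(
  deltas=[
    {"linear":[0,0,0.7],"roll":0},
    {"linear":[0,0,0.7],"roll":0},
  ],
)

```text
time_s: 22.55
ee_pos: [0.6092, -0.2685, 0.148]
orientation: [0.042, -0.001, 0.999, -0.006]
ft_force: [-4.3, 2.3, 9.9]
finger_gap: 0.0417
```

```bash
python3 -c "
from h import *
gp(614.1,-269.2,83)"
```

```text
22.55 g [ 614.6 -269.3   82.9] delta [ 0.5  0.1 -0.1] rollcmd 0.11 toolz [ 0.084 -0.011 -0.996] F [-4.3  2.3  9.9] gap 0.0417
```

Call:
arm_command(
  deltas=[
    {"linear":[0,0,-0.6],"roll":0},
    {"linear":[0,0,0],"roll":0},
    {"linear":[0,0,0],"roll":0},
    {"linear":[0,0,0],"roll":0},
    {"linear":[0,0,0],"roll":0},
    {"linear":[0,0,-30],"roll":0},
    {"linear":[0,0,-50],"roll":0},
    {"linear":[20,20,-40],"roll":0},
    {"linear":[25,55,0],"roll":0},
    {"linear":[25,55,0],"roll":0},
    {"linear":[25,55,0],"roll":0},
    {"linear":[25,55,0],"roll":0},
  ],
  jaw=1,
)

```text
time_s: 24.05
ee_pos: [0.476, -0.0241, 0.2585]
orientation: [0.042, 0.001, 0.999, -0.005]
ft_force: [0.6, 0.5, 0.0]
finger_gap: 0.093
```

```bash
cat >> h.py <<'E'
def chk(cam,xy,h):
    im=grab(cam,f'k{cam}{int(arm.state()["time_s"]*100)}');W=world(im);E=np.array(im['extrinsics'])
    q=np.linalg.inv(E)@np.r_[np.array(xy)/1000,h,1]
    print(cam,[np.round(a,1) for a in topface(im,W,(im['cx']-im['fx']*q[0]/q[2], im['cy']+im['fy']*q[1]/q[2]),h)])
E
python3 -c "
from h import *
gp(448.2,63,200)
chk('scene',(612,-272),.102);chk('top',(608,-272),.102)"
```

```text
24.05 g [481.5 -24.8 193.5] delta [ 32.8  87.6 -10.3] rollcmd -0.19 toolz [ 0.084 -0.011 -0.996] F [0.6 0.5 0. ] gap 0.093
scene [array([ 611.1, -270.4,  102. ]), array([ 611.2, -269.9]), array([41.5, 41.3]), np.float64(57.1), np.float64(0.1)]
top [array([ 607.3, -269.9,  102. ]), array([ 606.8, -269.7]), array([39.8, 40.9]), np.float64(44.2), np.float64(0.1)]
```

Call:
arm_command(
  deltas=[
    {"linear":[16,44,0],"roll":0},
    {"linear":[16,44,20],"roll":0},
    {"linear":[4,0,35],"roll":0},
    {"linear":[0,0,0],"roll":0},
  ],
)

```text
time_s: 24.65
ee_pos: [0.4436, 0.0677, 0.2001]
orientation: [0.044, -0.001, 0.999, -0.005]
ft_force: [0.0, 0.5, 0.5]
finger_gap: 0.0927
```

```bash
python3 -c "
from h import *
gp(448.2,62.2,56)"
```

```text
24.65 g [449.4  67.1 135.1] delta [ 8.1 -4.1 78.7] rollcmd 0.11 toolz [ 0.088 -0.01  -0.996] F [0.  0.5 0.5] gap 0.0927
```

Call:
arm_command(
  deltas=[
    {"linear":[6,-4,30],"roll":0},
    {"linear":[4,0,40],"roll":0},
    {"linear":[0,0,5],"roll":0},
    {"linear":[0,0,0],"roll":0},
  ],
)

```text
time_s: 25.15
ee_pos: [0.4438, 0.0611, 0.13]
orientation: [0.047, 0.0, 0.999, -0.005]
ft_force: [0.2, 0.1, -0.3]
finger_gap: 0.0931
```

```bash
python3 -c "
from h import *
gp(448.2,62.2,56)"
```

```text
25.15 g [450.   60.4  65. ] delta [2.6 1.9 8.8] rollcmd -0.06 toolz [ 0.094 -0.01  -0.996] F [ 0.2  0.1 -0.3] gap 0.0931
```

Call:
arm_command(
  deltas=[
    {"linear":[2.5,1.8,9],"roll":0},
    {"linear":[0,0,0],"roll":0},
    {"linear":[0,0,0],"roll":0},
    {"linear":[0,0,0],"roll":0},
    {"linear":[0,0,0],"roll":0},
    {"linear":[0,0,0],"roll":0},
  ],
  jaw=0.4,
  squeeze=20,
)

```text
time_s: 25.9
ee_pos: [0.4437, 0.0629, 0.1242]
orientation: [0.049, 0.0, 0.999, -0.005]
ft_force: [-0.0, -0.0, -1.4]
finger_gap: 0.0498
```

```bash
python3 -c "
from h import *
gp(448.2,62.2,56)"
```

```text
25.9 g [450.1  62.3  59.3] delta [ 2.2 -0.   3.1] rollcmd -0.07 toolz [ 0.099 -0.01  -0.995] F [-0.  -0.  -1.4] gap 0.0498
```

Call:
arm_command(
  deltas=[
    {"linear":[0,0,-20],"roll":0},
    {"linear":[0,0,-50],"roll":0},
    {"linear":[-20,-15,-30],"roll":0},
    {"linear":[-45,-38,0],"roll":0},
    {"linear":[-45,-38,5],"roll":0},
    {"linear":[-40,-36,5],"roll":0},
    {"linear":[-10,-15,0],"roll":0},
    {"linear":[0,0,0],"roll":0},
  ],
)

```text
time_s: 26.9
ee_pos: [0.5972, -0.0823, 0.2317]
orientation: [0.048, -0.0, 0.999, -0.005]
ft_force: [-0.8, 0.2, -2.6]
finger_gap: 0.0499
```

```bash
python3 -c "
from h import *
gp(639.6,-92.7,109.3)"
```

```text
26.9 g [603.4 -82.9 166.7] delta [-30.5  -9.3  60.7] rollcmd 0.03 toolz [ 0.095 -0.009 -0.995] F [-0.8  0.2 -2.6] gap 0.0499
```

Call:
arm_command(
  deltas=[
    {"linear":[-31,-9,15],"roll":0},
    {"linear":[0,0,20],"roll":0},
    {"linear":[0,0,10],"roll":0},
    {"linear":[0,0,0],"roll":0},
  ],
)

```text
time_s: 27.4
ee_pos: [0.6303, -0.0885, 0.189]
orientation: [0.047, -0.002, 0.999, -0.004]
ft_force: [0.1, -0.0, -2.2]
finger_gap: 0.0497
```

```bash
python3 -c "
from h import *
gp(639.6,-92.7,109.3)"
```

```text
27.4 g [636.5 -89.1 124. ] delta [-1.7 -3.5 14.9] rollcmd 0.15 toolz [ 0.095 -0.008 -0.995] F [ 0.1 -0.  -2.2] gap 0.0497
```

Call:
arm_command(
  deltas=[
    {"linear":[-2,-4,6],"roll":0},
    {"linear":[0,0,4],"roll":0},
    {"linear":[0,0,1],"roll":0},
    {"linear":[0,0,0],"roll":0},
  ],
)

```text
time_s: 27.9
ee_pos: [0.6332, -0.0925, 0.1795]
orientation: [0.048, -0.002, 0.999, -0.004]
ft_force: [-0.2, -0.2, -2.4]
finger_gap: 0.0498
```

```bash
python3 -c "
from h import *
gp(639.6,-92.7,109.3)"
```

```text
27.9 g [639.5 -93.  114.5] delta [0.4 0.4 5.2] rollcmd 0.17 toolz [ 0.097 -0.008 -0.995] F [-0.2 -0.2 -2.4] gap 0.0498
```

Call:
arm_command(
  deltas=[
    {"linear":[0.5,0.4,1.5],"roll":0},
    {"linear":[0,0,1.5],"roll":0},
    {"linear":[0,0,1],"roll":0},
    {"linear":[0,0,0.7],"roll":0},
  ],
)

```text
time_s: 28.4
ee_pos: [0.6333, -0.0921, 0.1748]
orientation: [0.049, -0.002, 0.999, -0.004]
ft_force: [0.8, 0.1, -2.0]
finger_gap: 0.0497
```

```bash
python3 -c "
from h import *
gp(639.6,-92.7,109.3)"
```

```text
28.4 g [639.6 -92.7 109.8] delta [ 0.1 -0.   0.5] rollcmd 0.16 toolz [ 0.097 -0.008 -0.995] F [ 0.8  0.1 -2. ] gap 0.0497
```

Call:
arm_command(
  deltas=[
    {"linear":[0,0,0.7],"roll":0},
    {"linear":[0,0,0.7],"roll":0},
  ],
)

```text
time_s: 28.65
ee_pos: [0.6335, -0.0922, 0.1742]
orientation: [0.049, -0.002, 0.999, -0.004]
ft_force: [-5.7, 0.0, 9.5]
finger_gap: 0.0502
```

```bash
python3 -c "
from h import *
gp(639.6,-92.7,109.3)"
```

```text
28.65 g [639.9 -92.7 109.2] delta [ 0.3  0.  -0.1] rollcmd 0.17 toolz [ 0.098 -0.009 -0.995] F [-5.7  0.   9.5] gap 0.0502
```

Call:
arm_command(
  deltas=[
    {"linear":[0,0,-0.6],"roll":0},
    {"linear":[0,0,0],"roll":0},
    {"linear":[0,0,0],"roll":0},
    {"linear":[0,0,0],"roll":0},
    {"linear":[0,0,0],"roll":0},
    {"linear":[0,0,-30],"roll":0},
    {"linear":[0,0,-50],"roll":0},
    {"linear":[0,0,-40],"roll":0},
    {"linear":[30,50,0],"roll":0},
    {"linear":[30,50,0],"roll":0},
    {"linear":[30,50,0],"roll":0},
    {"linear":[30,50,0],"roll":0},
  ],
  jaw=1,
)

```text
time_s: 30.15
ee_pos: [0.4993, 0.1108, 0.2842]
orientation: [0.049, 0.001, 0.999, -0.004]
ft_force: [0.6, 0.8, 0.5]
finger_gap: 0.0932
```

Call:
arm_command(
  deltas=[
    {"linear":[30,50,0],"roll":0},
    {"linear":[30,50,0],"roll":0},
    {"linear":[30,50,0],"roll":0},
    {"linear":[0,0,0],"roll":0},
  ],
)

```text
time_s: 30.65
ee_pos: [0.4044, 0.2676, 0.2745]
orientation: [0.051, -0.001, 0.999, -0.003]
ft_force: [-0.2, -0.9, -1.1]
finger_gap: 0.0926
```

```bash
python3 -c "
from h import *
gp(404,306.5,180)
chk('scene',(638,-94),.145);chk('top',(633,-94),.145)"
```

```text
30.65 g [410.9 267.2 209.5] delta [ 9.8 39.5 28.4] rollcmd 0.07 toolz [ 0.101 -0.006 -0.995] F [-0.2 -0.9 -1.1] gap 0.0926
scene [array([637.8, -95. , 145. ]), array([637. , -94.8]), array([49.2, 50.6]), np.float64(17.0), np.float64(0.1)]
top [array([633.2, -94.3, 145. ]), array([633.9, -95.2]), array([47.3, 48.2]), np.float64(89.2), np.float64(0.1)]
```

Call:
arm_command(
  deltas=[
    {"linear":[9,39,20],"roll":0},
    {"linear":[4,0,35],"roll":0},
    {"linear":[0,0,0],"roll":0},
  ],
)

```text
time_s: 31.12
ee_pos: [0.4015, 0.3018, 0.2181]
orientation: [0.052, 0.004, 0.999, -0.004]
ft_force: [-0.3, 0.1, 0.3]
finger_gap: 0.0932
```

```bash
python3 -c "
from h import *
gp(404,306.7,72)"
```

```text
31.12 g [408.2 301.3 153.1] delta [12.6  5.9 80.2] rollcmd -0.43 toolz [ 0.103 -0.008 -0.995] F [-0.3  0.1  0.3] gap 0.0932
```

Call:
arm_command(
  deltas=[
    {"linear":[9,5,30],"roll":-0.4},
    {"linear":[5,0,35],"roll":0},
    {"linear":[0,0,8],"roll":0},
    {"linear":[0,0,0],"roll":0},
  ],
)

```text
time_s: 31.62
ee_pos: [0.3998, 0.3043, 0.1494]
orientation: [0.054, 0.003, 0.999, -0.002]
ft_force: [0.4, 0.5, 0.3]
finger_gap: 0.0928
```

```bash
python3 -c "
from h import *
gp(404,306.7,72)"
```

```text
31.62 g [406.9 304.   84.5] delta [ 4.2  2.7 12.1] rollcmd -0.4 toolz [ 0.109 -0.005 -0.994] F [0.4 0.5 0.3] gap 0.0928
```

Call:
arm_command(
  deltas=[
    {"linear":[4,2.7,12],"roll":-0.3},
    {"linear":[0,0,0],"roll":0},
    {"linear":[0,0,0],"roll":0},
    {"linear":[0,0,0],"roll":0},
    {"linear":[0,0,0],"roll":0},
    {"linear":[0,0,0],"roll":0},
  ],
  jaw=0.45,
  squeeze=28,
)

```text
time_s: 32.38
ee_pos: [0.3982, 0.3076, 0.1397]
orientation: [0.056, 0.001, 0.998, -0.001]
ft_force: [1.1, -0.8, -1.5]
finger_gap: 0.0579
```

```bash
python3 -c "
from h import *
gp(404,306.7,72)"
```

```text
32.38 g [405.5 307.4  74.8] delta [ 1.8 -0.7  2.7] rollcmd -0.11 toolz [ 0.112 -0.002 -0.994] F [ 1.1 -0.8 -1.5] gap 0.0579
```

Call:
arm_command(
  deltas=[
    {"linear":[0,0,-20],"roll":0},
    {"linear":[0,0,-50],"roll":0},
    {"linear":[0,0,-45],"roll":0},
    {"linear":[-35,-30,-10],"roll":0},
    {"linear":[-45,-37,0],"roll":0},
    {"linear":[-45,-37,3],"roll":0},
    {"linear":[-45,-37,3],"roll":0},
    {"linear":[-35,-30,3],"roll":0},
    {"linear":[-15,-10,0],"roll":0},
    {"linear":[0,0,0],"roll":0},
  ],
)

```text
time_s: 33.62
ee_pos: [0.6081, 0.1209, 0.2807]
orientation: [0.053, -0.0, 0.999, -0.002]
ft_force: [-0.0, 0.1, -4.6]
finger_gap: 0.0578
```

```bash
python3 -c "
from h import *
gp(653.2,102.1,142.8)"
```

```text
33.62 g [615.  120.6 215.8] delta [-30.2 -18.2  76.7] rollcmd 0.04 toolz [ 0.106 -0.004 -0.994] F [-0.   0.1 -4.6] gap 0.0578
```

Call:
arm_command(
  deltas=[
    {"linear":[-30,-18,20],"roll":0},
    {"linear":[0,0,25],"roll":0},
    {"linear":[0,0,12],"roll":0},
    {"linear":[0,0,0],"roll":0},
  ],
)

```text
time_s: 34.12
ee_pos: [0.6423, 0.1061, 0.2266]
orientation: [0.053, -0.002, 0.999, -0.001]
ft_force: [-0.2, 0.7, -2.6]
finger_gap: 0.0578
```

```bash
python3 -c "
from h import *
gp(653.2,102.1,142.8)"
```

```text
34.12 g [649.2 106.  161.7] delta [-1.9 -3.8 19.2] rollcmd 0.26 toolz [ 0.106 -0.003 -0.994] F [-0.2  0.7 -2.6] gap 0.0578
```

Call:
arm_command(
  deltas=[
    {"linear":[-2,-4,8],"roll":0},
    {"linear":[0,0,5],"roll":0},
    {"linear":[0,0,1.5],"roll":0},
    {"linear":[0,0,0],"roll":0},
  ],
)

```text
time_s: 34.62
ee_pos: [0.6459, 0.1027, 0.2141]
orientation: [0.054, -0.003, 0.999, -0.001]
ft_force: [-0.9, -0.3, -3.9]
finger_gap: 0.0577
```

```bash
python3 -c "
from h import *
gp(653.2,102.1,142.8)"
```

```text
34.62 g [653.  102.6 149.1] delta [ 0.5 -0.5  6.3] rollcmd 0.31 toolz [ 0.109 -0.002 -0.994] F [-0.9 -0.3 -3.9] gap 0.0577
```

Call:
arm_command(
  deltas=[
    {"linear":[0.5,-0.5,2],"roll":0},
    {"linear":[0,0,1.5],"roll":0},
    {"linear":[0,0,1],"roll":0},
    {"linear":[0,0,0.7],"roll":0},
  ],
)

```text
time_s: 35.12
ee_pos: [0.646, 0.1021, 0.209]
orientation: [0.055, -0.003, 0.998, -0.001]
ft_force: [0.5, 0.1, -4.5]
finger_gap: 0.0576
```

```bash
python3 -c "
from h import *
gp(653.2,102.1,142.8)"
```

```text
35.12 g [653.2 102.  144.1] delta [0.1 0.1 1.3] rollcmd 0.31 toolz [ 0.109 -0.002 -0.994] F [ 0.5  0.1 -4.5] gap 0.0576
```

Call:
arm_command(
  deltas=[
    {"linear":[0,0,0.7],"roll":0},
    {"linear":[0,0,0.7],"roll":0},
    {"linear":[0,0,0.6],"roll":0},
  ],
)

```text
time_s: 35.5
ee_pos: [0.6463, 0.1022, 0.2078]
orientation: [0.055, -0.003, 0.998, -0.001]
ft_force: [-5.2, -0.7, 4.6]
finger_gap: 0.0575
```

```bash
python3 -c "
from h import *
gp(653.2,102.1,142.8)"
```

```text
35.5 g [653.5 102.  142.9] delta [0.3 0.1 0.1] rollcmd 0.31 toolz [ 0.11  -0.002 -0.994] F [-5.2 -0.7  4.6] gap 0.0575
```

Call:
arm_command(
  deltas=[
    {"linear":[0,0,-0.3],"roll":0},
    {"linear":[0,0,0],"roll":0},
    {"linear":[0,0,0],"roll":0},
    {"linear":[0,0,0],"roll":0},
    {"linear":[0,0,0],"roll":0},
    {"linear":[0,0,-30],"roll":0},
    {"linear":[0,0,-50],"roll":0},
    {"linear":[0,0,-50],"roll":0},
    {"linear":[50,0,-20],"roll":0},
    {"linear":[60,0,0],"roll":0},
    {"linear":[60,0,0],"roll":0},
    {"linear":[50,0,0],"roll":0},
  ],
  jaw=1,
)

```text
time_s: 37.0
ee_pos: [0.4069, 0.101, 0.3366]
orientation: [0.055, -0.002, 0.998, -0.001]
ft_force: [-0.3, 0.8, 0.4]
finger_gap: 0.0931
```

Call:
arm_command(
  deltas=[
    {"linear":[0,0,0],"roll":0},
  ],
)

```text
time_s: 37.12
ee_pos: [0.4047, 0.101, 0.3373]
orientation: [0.057, -0.003, 0.998, -0.001]
ft_force: [-0.1, 0.3, -0.7]
finger_gap: 0.0929
```

```bash
python3 -c "
from h import *
gp(0,0,0)
chk('scene',(651,99),.188);chk('top',(648,100),.188)
chk('scene',(593,284),.059);chk('scene',(611,-271),.102);chk('scene',(638,-94),.145)
chk('scene',(468,-63),.055)
"; ls pics
```

```text
37.12 g [412.1 100.9 272.5] delta [440.8 -98.3 224.3] rollcmd 0.29 toolz [ 0.113 -0.001 -0.994] F [-0.1  0.3 -0.7] gap 0.0929
scene [array([651.1,  98.8, 188. ]), array([650.4,  99.3]), array([55.4, 59.9]), np.float64(53.0), np.float64(0.2)]
top [array([646.8,  99.7, 188. ]), array([647. ,  99.3]), array([55.9, 54.6]), np.float64(89.6), np.float64(0.2)]
scene [array([593.2, 283.4,  59. ]), array([594.6, 282.9]), array([32.3, 36.2]), np.float64(56.9), np.float64(0.1)]
scene [array([ 611.5, -270.4,  102. ]), array([ 611.2, -269.9]), array([41.5, 41.3]), np.float64(57.1), np.float64(0.1)]
scene [array([637.7, -94.8, 145. ]), array([636.8, -94.1]), array([46.9, 51.3]), np.float64(57.3), np.float64(0.1)]
scene [array([467.7, -63.9,  55. ]), array([468.4, -63.8]), array([37.3, 38.4]), np.float64(21.0), np.float64(0.1)]
c3.png
c4.png
kscene2405.png
kscene3065.png
kscene3712.png
kscene3722.png
kscene3727.png
kscene3732.png
kscene3737.png
ktop2410.png
ktop3070.png
ktop3717.png
s1.png
s2.png
s3.png
s4.png
scene0.png
scene5.png
t3.png
top0.png
top5.png
```

View pics/kscene3737.png

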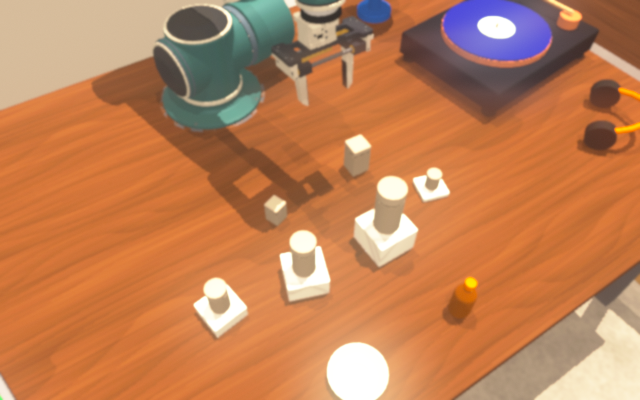

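All four canisters stand upright on their plinths: small at (433,175), largest (391,200), large (304,250) and medium (217,292). The tins are still at (358,155) and (275,210). I'm handing in now.

```bash
python3 -c "
from station import arm
print(arm.hand_in())"
```

```text
the job is handed in; nothing more can be done
None
```

The job is handed in at about 37 s. All four canisters stand upright on their plinths, placed smallest to largest and each lowered slowly until contact was felt.

Offsets from the plinth centres, as the cameras see them:

| Canister | Offset |
|---|---|
| Small | about 0.5 mm |
| Medium | about 2 mm |
| Large | about 1 mm |
| Largest | about 1 mm |

- **Small canister:** it first landed 3 mm off. I went back and re-centred it before touching the medium one. The jaws slid it rather than lifting it, pressing with about 14 N at most.
- **Medium canister:** I left it 2 mm off rather than handle it again out of order.
- **Tins:** the last measurement of the short tin shows it within 1 mm of where it was. I checked the tall one only by eye in the final picture, and it looks unmoved.
- **Disagreements:** the two cameras differ by a constant 4 mm in x, which cancels out here. The arm-to-camera offset in y changes by about 2 mm across the table. The tool also leaned forward gradually, to about 6.5° by the end. I worked from the grasp point to allow for this, and the canisters look upright.

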